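# Stack the key-top bins on their ledges

## Task

The tuning lever is lying across the blue bin that holds the key tops: lay it flat on the cork mat first. Then take the empty blue bin off the sloping stand and set it squarely on the key-top bin, turned half a turn so that the two yellow ends are at opposite ends and it rests level on the ledges inside the rim instead of nesting down onto the key tops. Set both things down rather than dropping them, and leave the key-top bin and everything else on the bench where it stands.

Things in the scene. Friction and masses are not known exactly. Their poses are not given: they have to be found in the camera images.
- top_bin_centre (a point): Centre, half-way up (30 mm above the underside), of the empty blue bin on the stand: 160 mm long (x), 62 wide (y), 60 high (z, open side), 0.2 to 0.3 kg; +x end wall yellow. At first z is square to the slope, x level, y down the slope. It fits the key-top bin two ways: same way round it sinks onto the key tops (38 mm above the other's underside), half-turned about z it rests on the ledges, 52 mm above.
- top_bin_rim (a point): Same bin, same axes: middle of its rim band, 14 mm below the rim edge (46 mm above the underside). The band is the upper 33 mm of the outside, 160 x 62 mm, upright flat sides, walls 3.5 mm, good to grip across the 62 mm width. Below it the body is narrower, 143 x 47 mm, with grooves at the ends.
- low_bin_centre (a point): Centre, half-way up (30 mm above the bench), of the loose key-top bin standing upright on the bench: same shape, size, axes and yellow +x end as the empty bin, 0.75 kg. Three white key tops stand in it on a wooden strip, reaching 38.5 mm above its underside.
- low_bin_ledges (a point): Same bin, same axes: centre of the bin at the level of the flat ledge tops, 52 mm above its underside, 8 mm below the rim. One ledge in the middle of the yellow +x end, one in each corner of the -x end, each reaching 17 mm in from the end wall. The half-turned upper bin's underside rests here, inside the rim, with 4 mm play each way across and 5 mm along.
- lever_centre (a point): Tuning lever across the rim of the key-top bin: point in its handle, half-way up, close to its balance. x along it, z up. Dark handle 115 x 22 x 20 mm (x, y, z), from 70 mm behind (-x) to 45 mm ahead of this point, flat underside 10 mm below it; then a thin steel shaft and a steel head lying to +y, ending 97 mm ahead. 0.22 to 0.36 kg.
- stand_mid (a point): Middle of the sloping surface of the fixed wooden stand (frame level: x to its back, where it is higher). Surface 104 mm deep, 190 wide (y), rising to the back at 28 degrees, with a stop 12 mm high along the low front edge, against which the bin rests. The bin stands free at both sides above the stop.
- mat_top (a point): Centre of the top face of the cork mat, 210 mm (its x) by 130 mm (its y), 5 mm thick, fixed to the bench.
- awl: Horn-handled voicing awl, 140 mm, lying on the bench; origin under the handle. Leave alone.
- insulator: Squat green glass insulator cup, 92 mm across, 26 mm high; origin under its centre. Leave alone.
- jar: Amber glass jar with a dark lid, 64 mm across, 85 mm high; origin under its centre. Leave alone.
- weight: Brass key weight, a cylinder 44 mm across, 32 mm high; origin under its centre. Leave alone.
- felt_block: Green felt-covered block, 90 x 55 x 40 mm; origin under its centre. Leave alone.
There are look-alikes about, which are no part of the job. Of the things like the part that bears mat_top, leave any that is orange; of the rest the larger one is meant.

How it is judged (in metres and radians):
On the way:
1. the tuning lever lies flat on the cork mat, let go (height (world z) of lever_centre below 0.022 m and angle between lever_centre's own z axis and vertical below 0.12 rad and x of lever_centre in the frame of mat_top between -0.09 and 0.09 m and y of lever_centre in the frame of mat_top between -0.06 and 0.06 m and contact force between the fingers and lever below 0.1 N and linear speed of lever below 0.03 m/s), for 0.2 s.
At the end, for the whole second after the job is handed in: Lever flat on the mat (middle within 90 mm along, 60 mm across of its centre). Empty bin level in the key-top bin's rim, within 9 mm along, 8 mm across and 0.2 rad, its underside 47 to 56 mm above the other's (on the ledges, half-turned, not nested). All at rest (height (world z) of lever_centre below 0.022 m and angle between lever_centre's own z axis and vertical below 0.12 rad and x of lever_centre in the frame of mat_top between -0.09 and 0.09 m and y of lever_centre in the frame of mat_top between -0.06 and 0.06 m and x of top_bin_centre in the frame of low_bin_centre between -0.009 and 0.009 m and y of top_bin_centre in the frame of low_bin_centre between -0.008 and 0.008 m and z of top_bin_centre in the frame of low_bin_centre between 0.047 and 0.056 m and angle between the x axis of top_bin_centre and the x axis of low_bin_centre, either way round below 0.2 rad and angle between top_bin_centre's own z axis and vertical below 0.06 rad and angle between low_bin_centre's own z axis and vertical below 0.05 rad and linear speed of each of top_bin, lever, low_bin below 0.01 m/s); the robot touches nothing.
It fails at once if the key-top bin was shoved more than 30 mm or tipped (distance of low_bin_centre from where it was at the start of the episode above 0.03 m or angle between low_bin_centre's own z axis and vertical above 0.2 rad).
It fails at once if the empty bin was dropped (moved faster than 0.45 m/s while not held) (linear speed of top_bin above 0.45 m/s and contact force between the fingers and top_bin below 0.05 N).
It fails at once if the lever was dropped (moved faster than 0.6 m/s while not held) (linear speed of lever above 0.6 m/s and contact force between the fingers and lever below 0.05 N).
It fails at once if another thing on the bench was moved more than 20 mm (distance of any of awl, insulator, jar, weight, felt_block from where it was at the start of the episode above 0.02 m).
It also fails if it takes over 58 s, if anything falls off the work surface, if the arm or the gripper's body presses on something with over 40 N, if the wrist force passes 120 N, or if a joint passes its speed limit or range.

## Robot

A 6-joint arm with a two-finger parallel gripper is mounted at the origin on the work surface. World frame = base frame: x ahead of the robot, y to its left, z up, the work surface at z = 0. Lengths are in mm, angles in rad, forces in N, time in s.
With the tool pointing down it reaches from about 275 to 750 mm from the base axis. Payload 10.2 kg.
Tool frame: the origin (TCP) lies at the very end of the fingers, on their centre line; the grasp point (between the pads) lies grasp_offset behind it (grasp_offset is the distance from the TCP to the grasp point, in mm); z points along the fingers, y is the line along which they close (so a half turn about z gives the same grasp; the last joint's range is limited). The gripper opens to 88 mm and grips with 3 to 60 N. Pads are 18 mm wide; open, the fingers measure 123 mm over their backs; the gripper's body (75 mm by 187 mm) begins 45 mm behind the grasp point.
Start: joints at [-1.482, 0.313, 1.498, -0, 1.331, -0.223], TCP at [161.043, -499.696, 238.72] pointing down, gripper open.
Joint ranges: [-2.94, 2.94], [-0.97, 2.17], [0.19, 2.56], [-1.23, 4.37], [0.02, 3.11], [-2.88, 2.88]. Speed limits (rad/s): [2.39, 2.39, 3.01, 3.14, 3.14, 3.14].

## Interface

Orientations are given as a unit quaternion [x, y, z, w].
In Python, from station import get_obs, capture, finish_job, grasp_offset gives the robot as it stands. The module is installed in compiled form; this text tells all that it offers.
- The arm moves only by the tool arm_command, never from a script. Its argument "series" is a list of rows, each a list of 3 entries, a list of its own where there are three numbers: the gripper command: -1 is fully open, 1 is shut, values between are in proportion, then the shift along the world's x, y, z in cm, then the turn about the world's z in degrees. A call has 1 to 5 rows; each row shifts and turns the commanded pose from where the row before left it; what a row does not reach is not made up. A row lasts 1/10 s, in which the tool goes at most 50 mm and 8.59 degrees, less where a joint would pass 70% of its speed; a pose out of reach is approached as far as the arm can. A call with a gripper value outside its range is refused whole. The fingers move at their own pace and stop on an object; "grip_force" is the grip in N (left out, the last holds). Time passes only in rows, so rows that do not move let the fingers close. It gives the time, the measured TCP pose, the force, the opening and the grip force at its end, in the units of the state.
- get_obs(): the state, without advancing time (a new reading comes with each control period).
- capture(name): name is "scene" or "top"; returns a dict with "frame" (384x512x3 uint8, red, green, blue), "z_map" (384x512 float32, mm along the optical axis (not along the pixel's ray), 0 where there is no reading), "fx", "fy", "cx", "cy" (pixels), "xyz" and "orientation" of the camera in the world. Camera axes: x right, y up, looking along -z (the intrinsics and any distortion apply to the point x, -y, -z); pixel columns grow to the right and rows downward; lengths in mm; the calibration is good to about 2 mm. A picture is of the moment at which its call begins.
- finish_job(): hands the job in; it is judged then, once.
The state is a dict: "t": time; "qpos": joint angles; "joint_velocities": joint speeds; "joint_efforts": joint torques, N m; "tool_pos": TCP position; "ee_rot": TCP orientation; "wrist_force": force on the tool from outside, world axes, zero at the start; "ft_torque": the same for the moment, N m; "grip_width": opening from 0.0 (shut) to 1.0 (fully open); "grip_force": force on a finger pad.
Only numpy, scipy, OpenCV 4.12 (cv2) and the standard library are available. Lean on these libraries where they do the work, as an engineer would, in place of code of your own. Each camera call takes 0.05 s, during which the arm holds its last target. There are 200 camera calls.

## Working session

There is one attempt and no reset: what is moved stays moved. The work goes in short steps, Python scripts to look and compute and a tool call to move; the robot and the scene stay as the last step left them, time stands still between calls to the robot, and variables do not carry over. Pictures are saved under pics/ and viewed, at most 10 in all, crops included, and the job is handed in when it is done.

Besides the shell and the picture viewer there is one more tool, called after "Emit:" in YAML: its name, and indented under it one key for each argument. arm_command: Moves the arm, as the interface text tells. Its arguments: {"type":"object","properties":{"series":{"type":"array","items":{"type":"array"}},"grip_force":{"type":"number"}},"required":["series"]}

```bash
mkdir -p pics; cat > h.py <<'E'
import numpy as np, cv2
from scipy.spatial.transform import Rotation as R
from station import get_obs, capture, finish_job, grasp_offset
def cloud(c):
    z=c["z_map"].astype(float); v,u=np.mgrid[0:z.shape[0],0:z.shape[1]]
    p=np.stack([(u-c["cx"])/c["fx"]*z,-(v-c["cy"])/c["fy"]*z,-z],-1)
    P=R.from_quat(c["orientation"]).apply(p.reshape(-1,3)).reshape(p.shape)+np.array(c["xyz"])
    P[z==0]=np.nan
    return P
def save(n,f): cv2.imwrite("pics/"+n+".png",cv2.cvtColor(f,cv2.COLOR_RGB2BGR))
E
python3 - <<'E'
from h import *
import pickle
for n in("scene","top"):
    c=capture(n); save(n+"0",c["frame"]); pickle.dump(c,open(n+"0.pkl","wb")); print(n,c["xyz"],c["fx"],c["cx"],c["cy"],(c["z_map"]==0).mean(),[k for k in c])
print(grasp_offset,get_obs())
E
```

```text
scene [1183.61034334  500.16795828  638.63458765] 371.62751922321115 257.1798184934284 191.1693624725181 0.004791259765625 ['frame', 'z_map', 'fx', 'fy', 'cx', 'cy', 'xyz', 'orientation']
top [ 309.12433403   67.43159184 1287.40624547] 484.969680605811 261.4226738588211 192.15572112093759 0.0039825439453125 ['frame', 'z_map', 'fx', 'fy', 'cx', 'cy', 'xyz', 'orientation']
18.700000000000003 {'t': 0.1, 'qpos': array([-1.48243697e+00,  3.13398516e-01,  1.49832924e+00, -3.57534064e-05,
        1.33098436e+00, -2.23417702e-01]), 'joint_velocities': array([-0.00148416, -0.00020315, -0.00297748, -0.00401367,  0.00120329,
        0.00136732]), 'joint_efforts': array([ 2.45395408e-03, -4.02806711e+01, -2.52644438e+01,  6.95742737e-02,
        3.42265307e-02, -5.61915510e-05]), 'tool_pos': array([ 160.99640902, -499.48700848,  238.22800597]), 'ee_rot': array([ 9.87873154e-01,  1.55262098e-01,  2.04461569e-05, -5.59624992e-04]), 'wrist_force': array([-0.81199863, -0.25976052, -0.55052365]), 'ft_torque': array([-0.02284403,  0.02524557, -0.01729397]), 'grip_force': 0.0, 'grip_width': 0.9964175072899546}
```

View pics/top0.png

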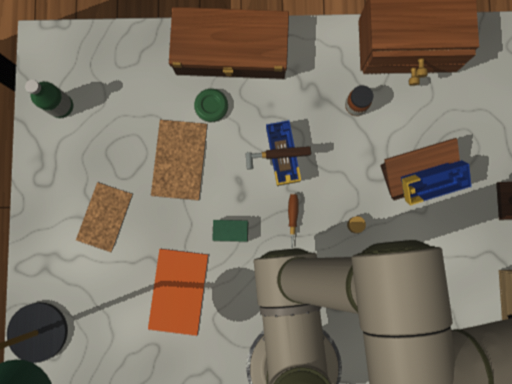

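View pics/scene0.png

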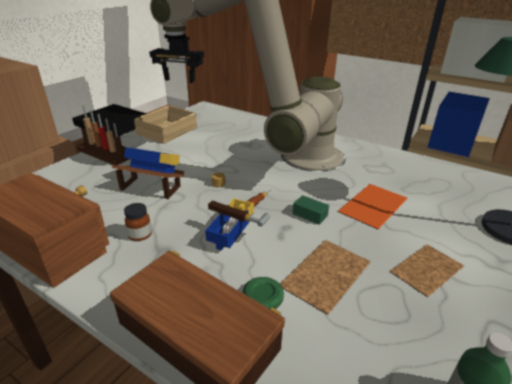

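The top view shows the lever at about (248–310, 155) across the key-top bin at (284, 153), whose yellow end is towards the robot. The larger cork mat is at (180, 160). The empty bin is at (436, 182) on the stand, with its yellow end on the left. In the scene view the stand is at (150, 165) and the jar (137, 222) is beside it.

```bash
python3 - <<'E'
from h import *
import pickle
np.set_printoptions(precision=1,suppress=True)
S,T=[pickle.load(open(n+"0.pkl","rb")) for n in("scene","top")]
def mask(c,lo,hi,box):
    m=cv2.inRange(cv2.cvtColor(c["frame"],cv2.COLOR_RGB2HSV),lo,hi); k=np.zeros_like(m); x0,y0,x1,y1=box; k[y0:y1,x0:x1]=1
    return (m>0)&(k>0)
B=((105,120,40),(130,255,255)); Y=((18,130,90),(32,255,255)); C=((8,60,60),(20,200,255))
PT,PS=cloud(T),cloud(S)
def rep(n,P,m):
    p=P[m]; p=p[~np.isnan(p).any(1)]; r=cv2.minAreaRect(p[:,:2].astype(np.float32))
    print(n,len(p),"mean",p.mean(0),"rect",np.array(r[0]),np.array(r[1]),round(r[2],1),"z pct",np.percentile(p[:,2],[2,50,90,98]))
    return p
low=mask(T,*B,(260,115,305,190))|mask(T,*Y,(260,160,305,190))
rep("low all",PT,low); rep("low rim",PT,low&(PT[...,2]>52)); rep("low yel",PT,mask(T,*Y,(260,160,305,190)))
top=mask(T,*B,(385,150,480,210))|mask(T,*Y,(385,150,480,210))
rep("top",PT,top); rep("top yel",PT,mask(T,*Y,(385,150,480,210)))
rep("mat",PT,mask(T,*C,(148,115,212,205))&(PT[...,2]<12))
# lever by height above rim
k=np.zeros(top.shape,bool);k[135:175,240:320]=1
lev=k&(PT[...,2]>66)&~low
p=rep("lever",PT,lev); 
h=rep("handle",PT,lev&(np.arange(512)[None]>264))
vx,vy,x0,y0=cv2.fitLine(h[:,:2].astype(np.float32),cv2.DIST_L2,0,.01,.01).ravel(); print("lever dir",vx,vy,x0,y0,"ends",np.percentile((h[:,:2]-[x0,y0])@[vx,vy],[0,100]))
# other extents
for n,b in dict(jar=(340,80,378,115),box=(358,0,480,76),box2=(168,5,290,80),ins=(190,85,232,125),felt=(210,215,250,243),weight=(345,212,370,236),awl=(285,190,302,250)).items():
    kk=np.zeros(top.shape,bool);kk[b[1]:b[3],b[0]:b[2]]=1; q=PT[kk&(PT[...,2]>8)]; print(n,np.percentile(q,2,0),np.percentile(q,98,0))
# stand surface wood (non blue) 
kk=np.zeros(top.shape,bool);kk[135:210,378:475]=1
w=kk&~top&(PT[...,2]>20); q=PT[w]; print("stand",len(q),np.percentile(q,[2,98],0)); 
A=np.c_[q[:,:2],np.ones(len(q))]; print("plane",np.linalg.lstsq(A,q[:,2],rcond=None)[0]*np.array([1000,1000,1])/1)
im=cv2.resize(T["frame"][95:245,230:490],None,fx=3,fy=3,interpolation=cv2.INTER_CUBIC); save("crop0",im)
E
```

```text
low all 859 mean [561.4  16.4  35.6] rect [550.3  16.9] [159.2  62.5] 9.3 z pct [ 1.1 32.1 60.3 63.1]
low rim 257 mean [555.2  16.8  58.3] rect [550.3  16.9] [159.2  62.5] 9.3 z pct [52.3 58.7 62.7 64.4]
low yel 124 mean [483.4   4.8  55.2] rect [488.3   6.8] [33.6 62.5] 9.3 z pct [29.2 57.6 62.7 64.8]
top 1789 mean [ 465.6 -365.5   81.1] rect [ 464.7 -357.9] [ 72.4 161.3] 16.5 z pct [ 45.   80.6 112.6 119.5]
top yel 298 mean [ 444.5 -292.5   96.7] rect [ 444.3 -298.9] [66.5 36.6] 16.7 z pct [ 70.9  96.5 115.9 120.6]
mat 3698 mean [547.  295.3   5. ] rect [549.2 296.1] [132.2 212.1] 83.9 z pct [-0.5  5.   8.4 10.2]
lever 602 mean [541.9  32.3  78.1] rect [542.2  31.6] [ 41.9 168.2] 11.4 z pct [69.2 78.5 82.3 84.2]
handle 425 mean [545.9   6.1  79. ] rect [546.7   6.5] [ 22.8 115.9] 4.3 z pct [69.4 79.5 82.6 84.4]
lever dir 0.06647315 -0.9977882 545.8866 6.0797515 ends [-58.2  57.5]
jar [ 657.8 -210.8   15.3] [ 712.6 -154.8   89.7]
box [ 768.2 -454.    26. ] [ 907.  -200.8  154.7]
box2 [765.1   7.7  19.7] [921.2 297.5  97.7]
ins [648.7 165.8  12.2] [731.2 248.8  30.2]
felt [326.1 113.4  34. ] [380.  200.5  44.7]
weight [ 343.9 -191.1    9. ] [ 382.7 -150.3   35.9]
awl [304.1 -20.9  11.3] [443.6   6.7 226.3]
stand 2172 [[ 425.8 -424.    41. ]
 [ 564.3 -244.6   92.5]]
plane [167.2 -10.8 -15.6]
```

View pics/crop0.png

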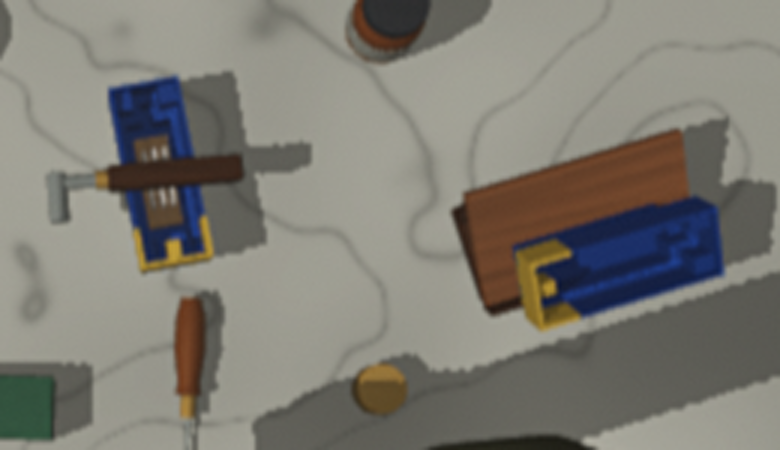

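Emit:
arm_command:
  series:
    - [-1,[2.6,3.5,0],5]
    - [-1,[2.6,3.5,0],5]
    - [-1,[2.6,3.5,0],5]
    - [-1,[2.6,3.5,0],5]
    - [-1,[2.6,3.5,0],5]

```text
t: 0.6
tool_pos: [291.7, -323.1, 238.6]
ee_rot: [0.93, 0.367, 0.0, -0.0]
wrist_force: [0.2, 0.1, 0.5]
grip_width: 0.999
grip_force: 0.0
```

Emit:
arm_command:
  series:
    - [-1,[2.6,3.5,0],5]
    - [-1,[2.6,3.5,0],5]
    - [-1,[2.6,3.5,0],5]
    - [-1,[2.6,3.5,0],5]
    - [-1,[2.6,3.5,0],5]

```text
t: 1.1
tool_pos: [421.7, -148.0, 238.6]
ee_rot: [0.829, 0.56, -0.0, -0.0]
wrist_force: [0.6, -0.5, 0.4]
grip_width: 0.998
grip_force: 0.0
```

Emit:
arm_command:
  series:
    - [-1,[2.6,3.5,-2],5]
    - [-1,[2.6,3.5,-2],5]
    - [-1,[2.6,3.5,-2],5]
    - [-1,[2.6,3.5,-1],5]
    - [-0.4,[2.0,2.8,0],6]

```text
t: 1.6
tool_pos: [545.2, 20.6, 166.7]
ee_rot: [0.681, 0.732, -0.001, -0.001]
wrist_force: [0.1, -0.3, 0.5]
grip_width: 0.935
grip_force: 0.0
```

Emit:
arm_command:
  series:
    - [-0.4,[0,-0.2,-3],0]
    - [-0.4,[0,0,-3],0]
    - [-0.4,[0,0,-2.5],0]
    - [-0.4,[0,0,-1.5],0]
    - [-0.4,[0,0,-0.4],0]

```text
t: 2.1
tool_pos: [544.0, 16.5, 62.9]
ee_rot: [0.683, 0.731, -0.001, -0.002]
wrist_force: [0.1, 0.2, 0.3]
grip_width: 0.698
grip_force: 0.0
```

Emit:
arm_command:
  series:
    - [1,[0,0,0],0]
    - [1,[0,0,0],0]
    - [1,[0,0,0],0]
    - [1,[0,0,0],0]
    - [1,[0,0,0],0]
  grip_force: 30

```text
t: 2.6
tool_pos: [545.2, 16.3, 65.1]
ee_rot: [0.683, 0.731, 0.0, 0.0]
wrist_force: [0.4, 0.3, -0.1]
grip_width: 0.271
grip_force: 0.0
```

Emit:
arm_command:
  series:
    - [0.0,[0,0,-0.3],0]
    - [1,[0,0,0],0]
    - [1,[0,0,0],0]
    - [1,[0,0,0],0]
    - [1,[0,0,0],0]

```text
t: 3.1
tool_pos: [544.9, 16.3, 61.6]
ee_rot: [0.683, 0.731, -0.0, -0.0]
wrist_force: [0.9, 0.4, -2.5]
grip_width: 0.248
grip_force: 30.0
```

Emit:
arm_command:
  series:
    - [1,[0,0,0],0]
    - [1,[0,0,1],0]
    - [1,[0,0,1.5],0]
    - [1,[0,0,2],0]
    - [1,[0,0,2],0]

```text
t: 3.6
tool_pos: [544.9, 16.3, 128.0]
ee_rot: [0.683, 0.731, -0.0, -0.0]
wrist_force: [0.1, -0.4, -2.6]
grip_width: 0.247
grip_force: 30.0
```

Emit:
arm_command:
  series:
    - [1,[0,2.5,0.5],-2]
    - [1,[0.1,3.6,0],-2]
    - [1,[0.1,3.6,0],-2]
    - [1,[0.1,3.6,0],-2]
    - [1,[0,3.6,0],-2]

```text
t: 4.1
tool_pos: [547.9, 186.8, 132.4]
ee_rot: [0.744, 0.668, 0.0, 0.0]
wrist_force: [0.5, -0.0, -3.2]
grip_width: 0.246
grip_force: 30.0
```

Emit:
arm_command:
  series:
    - [1,[0,3.6,0],0]
    - [1,[0,3.6,-1],0]
    - [1,[0,3.3,-2],0]
    - [1,[0,1.5,-2.5],0]
    - [1,[0,0,-2.5],0]

```text
t: 4.6
tool_pos: [547.6, 307.5, 51.4]
ee_rot: [0.743, 0.669, 0.0, 0.0]
wrist_force: [0.2, -0.7, -2.6]
grip_width: 0.248
grip_force: 30.0
```

Emit:
arm_command:
  series:
    - [1,[0,0,-2],0]
    - [1,[0,0,-1.3],0]
    - [1,[0,0,-0.6],0]
    - [1,[0,0,-0.2],0]
    - [1,[0,0,0],0]

```text
t: 5.1
tool_pos: [548.5, 305.3, 11.5]
ee_rot: [0.744, 0.668, 0.001, 0.0]
wrist_force: [-0.6, -0.5, -3.1]
grip_width: 0.252
grip_force: 30.0
```

Emit:
arm_command:
  series:
    - [1,[0,0,-0.2],0]
    - [1,[0,0,-0.2],0]
    - [1,[0,0,0],0]

```text
t: 5.4
tool_pos: [548.0, 305.3, 6.8]
ee_rot: [0.744, 0.668, 0.0, 0.0]
wrist_force: [0.3, -0.3, -1.6]
grip_width: 0.249
grip_force: 30.0
```

Emit:
arm_command:
  series:
    - [0.2,[0,0,0],0]
    - [0.2,[0,0,0],0]
    - [0.2,[0,0,0.5],0]
    - [0.2,[0,0,3],0]
    - [0.2,[0,0,4],0]

```text
t: 5.9
tool_pos: [547.2, 305.0, 81.6]
ee_rot: [0.744, 0.668, -0.001, -0.001]
wrist_force: [0.3, 0.7, 0.6]
grip_width: 0.4
grip_force: 0.0
```

Emit:
arm_command:
  series:
    - [-1,[-0.6,-3,4],0]
    - [-1,[-0.6,-4.5,4],2]
    - [-1,[-0.6,-4.5,2],2]
    - [-1,[-0.6,-4.5,0],2]
    - [-1,[-0.6,-4.5,0],2]

```text
t: 6.4
tool_pos: [518.9, 101.8, 175.9]
ee_rot: [0.695, 0.719, 0.001, 0.001]
wrist_force: [0.7, -0.7, 0.3]
grip_width: 0.828
grip_force: 0.0
```

Emit:
arm_command:
  series:
    - [-1,[-0.6,-4.5,0],2]
    - [-1,[-0.6,-4.5,0],2]
    - [-1,[-0.6,-4.5,0],2]
    - [-1,[-0.6,-4.5,0],2]
    - [-1,[-0.6,-4.5,0],2]

```text
t: 6.9
tool_pos: [488.7, -123.5, 175.3]
ee_rot: [0.63, 0.777, 0.0, 0.001]
wrist_force: [0.7, -0.3, 0.3]
grip_width: 1.0
grip_force: 0.0
```

```bash
cat > m.py <<'E'
from h import *
np.set_printoptions(precision=1,suppress=True)
B=((105,120,40),(130,255,255)); Y=((18,130,90),(32,255,255))
def mask(c,lo,hi,box):
    m=cv2.inRange(cv2.cvtColor(c["frame"],cv2.COLOR_RGB2HSV),lo,hi); k=np.zeros_like(m); x0,y0,x1,y1=box; k[y0:y1,x0:x1]=1
    return (m>0)&(k>0)
def rep(n,P,m):
    p=P[m]; p=p[~np.isnan(p).any(1)]; r=cv2.minAreaRect(p[:,:2].astype(np.float32))
    print(n,len(p),"mean",p.mean(0),"rect",np.array(r[0]),np.array(r[1]),round(r[2],1),"z pct",np.percentile(p[:,2],[2,50,90,98]))
    return p
E
python3 - <<'E'
from m import *
T=capture("top"); P=cloud(T); save("top1",T["frame"])
by=lambda b:mask(T,*B,b)|mask(T,*Y,b)
l=by((255,110,310,195)); rep("low",P,l); rep("lowrim",P,l&(P[...,2]>52))
rep("ly",P,mask(T,*Y,(260,160,305,190)))
k=np.zeros(l.shape,bool);k[120:200,130:235]=1
rep("lever",P,k&(P[...,2]>15)&(P[...,2]<40))
t=by((385,150,480,210)); p=rep("top",P,t)
d=np.array([-.284,.959]);u=np.array([.959,.284]); c=np.array([464.7,-357.9])
q=p[:,:2]-c; s=q@d; w=q@u
print("s,u pct",np.percentile(s,[1,99]),np.percentile(w,[1,99]))
for a in np.arange(-36,40,6):
    m=abs(w-a)<3
    if m.any(): print(a,np.percentile(p[m,2],[5,50,95]))
kk=np.zeros(l.shape,bool);kk[130:215,375:480]=1
g=P[kk&~t]; q=g[:,:2]-c; s=q@d; w=q@u
for a in range(-48,110,8):
    m=(abs(w-a)<4)&(abs(s)<75)
    if m.any(): print("wood",a,np.percentile(g[m,2],[20,50,80]))
E
```

```text
low 961 mean [561.3  15.9  35.2] rect [550.4  17.6] [159.2  62.7] 9.9 z pct [ 0.1 31.8 60.4 63.4]
lowrim 279 mean [554.7  17.1  58.6] rect [550.4  17.6] [159.2  62.7] 9.9 z pct [52.3 59.4 62.9 65.7]
ly 119 mean [483.7   5.3  55.8] rect [488.2   6.8] [32.7 62.7] 9.4 z pct [30.9 58.3 62.2 64.7]
lever 555 mean [551.4 315.4  23.4] rect [565.5 284.6] [102.8 243.9] 26.7 z pct [16.1 23.6 27.7 29.5]
top 1619 mean [ 467.4 -372.7   79.5] rect [ 465.1 -357.9] [ 73.2 160.1] 16.5 z pct [ 45.1  77.  112.7 119.7]
s,u pct [-78.4  77.7] [-35.2  35.2]
-36 [84.5 90.  93.2]
-30 [75.2 83.3 90.8]
-24 [63.5 72.3 94.4]
-18 [62.7 68.1 94.4]
-12 [57.9 66.8 99.1]
-6 [ 46.3  57.8 101.6]
0 [ 43.5  49.6 105.5]
6 [ 46.1  52.3 110.3]
12 [ 49.5  59.4 120. ]
18 [108.4 115.3 121.4]
24 [ 97.9 104.3 109.9]
30 [86.4 94.4 99.7]
36 [63.6 68.  71.6]
wood -48 [-2.  -0.   2.1]
wood -40 [-1.5  1.7 90. ]
wood -32 [-0.8 79.8 86.9]
wood -24 [ 0.6 67.7 72.9]
wood -16 [-1.7  4.  67.5]
wood -8 [46. 63. 96.]
wood 0 [41.8 46.9 75.9]
wood 8 [46.9 79.4 86. ]
wood 16 [ 51.   84.3 118.1]
wood 24 [ 76.6 104.5 108.8]
wood 32 [63.2 72.5 93.3]
wood 40 [61.7 64.3 66.3]
wood 48 [65.8 68.1 70.4]
wood 56 [69.6 72.5 74.5]
wood 64 [74.6 76.4 78.4]
wood 72 [78.5 80.8 82.8]
wood 80 [82.6 85.2 87.8]
wood 88 [84.5 87.1 89.7]
wood 96 [-0.3  2.7  3.8]
wood 104 [-1.9  0.2  2.3]
```

Emit:
arm_command:
  series:
    - [-1,[-0.4,-4.6,0],1.6]
    - [-1,[-0.4,-4.6,0],1]
    - [-1,[-0.5,-4.6,0],1]
    - [-1,[-0.5,-4.6,0],1]
    - [-0.82,[-0.5,-4.6,-1],0]

```text
t: 7.45
tool_pos: [466.1, -354.0, 166.2]
ee_rot: [0.598, 0.801, -0.0, 0.002]
wrist_force: [0.4, 0.1, 0.3]
grip_width: 0.932
grip_force: 0.0
```

Emit:
arm_command:
  series:
    - [-0.82,[0,-0.4,-3],0]
    - [-0.82,[0,0,-2.5],0]
    - [-0.82,[0,0,-1.5],0]
    - [-0.82,[0,0,-0.8],0]
    - [-0.82,[0,0,0],0]

```text
t: 7.95
tool_pos: [465.9, -355.5, 86.2]
ee_rot: [0.599, 0.801, 0.0, -0.001]
wrist_force: [-0.8, 0.4, -1.1]
grip_width: 0.91
grip_force: 0.5
```

```bash
python3 - <<'E'
from h import *
o=get_obs(); print(o["tool_pos"],o["wrist_force"])
c=capture("scene"); save("s2",cv2.resize(c["frame"][90:230,90:250],None,fx=4,fy=4,interpolation=cv2.INTER_CUBIC))
E
```

```text
[ 465.9374293  -355.47082979   86.18118014] [-0.78256531  0.39456083 -1.06697275]
```

View pics/s2.png

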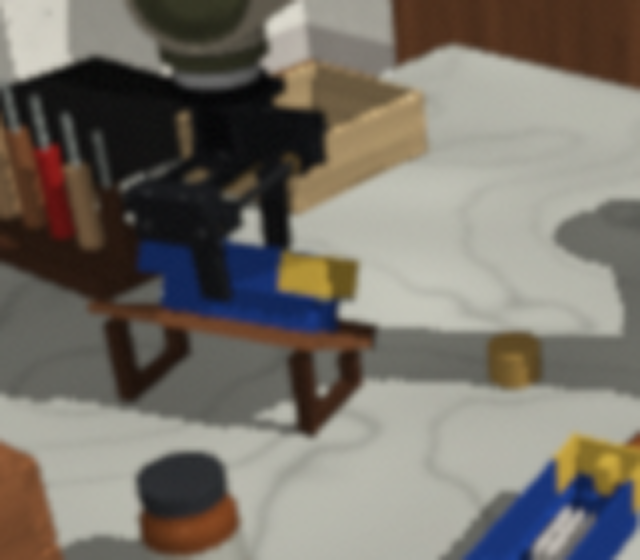

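Emit:
arm_command:
  series:
    - [-0.82,[-0.1,-0.2,-0.4],0]
    - [-0.82,[0,0,-0.3],0]
    - [-0.82,[0,0,0],0]

```text
t: 8.3
tool_pos: [465.2, -357.7, 79.5]
ee_rot: [0.599, 0.801, 0.0, 0.0]
wrist_force: [-0.0, 1.0, -0.1]
grip_width: 0.909
grip_force: 0.0
```

Emit:
arm_command:
  series:
    - [-0.6,[0,0,0],0]
    - [-0.55,[0,0,0],0]
    - [1,[0,0,0],0]
    - [1,[0,0,0],0]
  grip_force: 8

```text
t: 8.7
tool_pos: [463.0, -358.5, 80.0]
ee_rot: [0.599, 0.801, -0.002, -0.002]
wrist_force: [-15.5, -3.0, 6.3]
grip_width: 0.782
grip_force: 8.0
```

Emit:
arm_command:
  series:
    - [1,[0,0,0.2],0]
    - [1,[0,0,0.3],0]
    - [1,[0,0,0.5],0]
    - [1,[0,0,0.5],0]
    - [1,[0,0,0],0]

```text
t: 9.2
tool_pos: [465.6, -357.9, 95.4]
ee_rot: [0.598, 0.801, -0.0, 0.001]
wrist_force: [-0.7, 0.5, -2.3]
grip_width: 0.782
grip_force: 8.0
```

```bash
python3 - <<'E'
from h import *
o=get_obs(); print(o["tool_pos"],o["wrist_force"],o["ft_torque"],o["grip_width"]*88)
c=capture("scene"); save("s3",cv2.resize(c["frame"][110:220,90:240],None,fx=5,fy=5,interpolation=cv2.INTER_CUBIC))
E
```

```text
[ 465.55948483 -357.85309235   95.39990889] [-0.67721672  0.46521757 -2.30172714] [-0.01595118 -0.06086848  0.0278932 ] 68.78643582509872
```

View pics/s3.png

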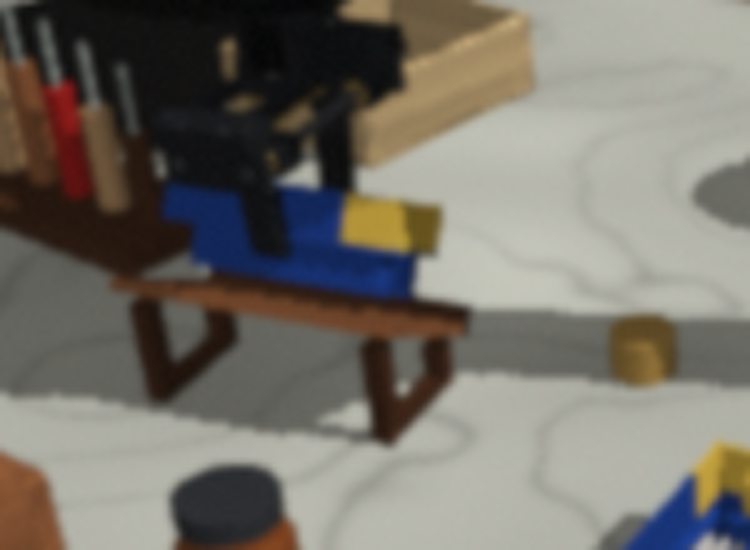

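Emit:
arm_command:
  series:
    - [1,[0,0,1],0]
    - [1,[0,0,2],0]
    - [1,[0,0,2],-3]
    - [1,[0.5,1,2],-5]
    - [1,[0.5,1.5,0],-6]
  grip_force: 12

```text
t: 9.75
tool_pos: [476.0, -333.7, 167.8]
ee_rot: [0.693, 0.721, -0.0, 0.003]
wrist_force: [-0.5, -0.6, -2.7]
grip_width: 0.779
grip_force: 12.0
```

Emit:
arm_command:
  series:
    - [1,[0.5,2,0],-7]
    - [1,[0.5,2,0],-8]
    - [1,[0.5,2,0],-8]
    - [1,[0.5,2,0],-8]
    - [1,[0.5,2,0],-8]

```text
t: 10.25
tool_pos: [500.3, -231.8, 165.1]
ee_rot: [0.894, 0.447, 0.0, 0.0]
wrist_force: [-0.3, 0.8, -2.1]
grip_width: 0.781
grip_force: 12.0
```

Emit:
arm_command:
  series:
    - [1,[0.5,2,0],-8]
    - [1,[0.5,2,0],-8]
    - [1,[0.5,2,0],-8]
    - [1,[0.5,2,-1],-8]
    - [1,[0.4,2.2,-2],-8]

```text
t: 10.75
tool_pos: [525.1, -130.3, 135.9]
ee_rot: [0.993, 0.114, 0.002, 0.001]
wrist_force: [0.9, -0.7, -2.9]
grip_width: 0.773
grip_force: 12.0
```

Emit:
arm_command:
  series:
    - [1,[0,0,-3],-4]
    - [1,[0,0,-2.5],0]
    - [1,[0,0,-1.5],0]
    - [1,[0,0,-0.5],0]
    - [1,[0,0,0],0]

```text
t: 11.25
tool_pos: [524.2, -130.7, 59.6]
ee_rot: [0.997, 0.082, -0.0, -0.0]
wrist_force: [1.0, -0.0, -1.8]
grip_width: 0.779
grip_force: 12.0
```

```bash
python3 - <<'E'
from h import *
o=get_obs(); print(o["tool_pos"],o["wrist_force"],o["ft_torque"],o["grip_width"]*88,o["qpos"])
c=capture("scene"); P=cloud(c); save("s4",cv2.resize(c["frame"][110:260,120:280],None,fx=4,fy=4,interpolation=cv2.INTER_CUBIC))
E
```

```text
[ 524.1598037  -130.70575312   59.63933697] [ 0.96499529 -0.0165205  -1.76927025] [ 0.00799399 -0.01094675  0.02270218] 68.556278716954 [-4.61391926e-01  5.53499589e-01  1.65219135e+00  7.48670548e-05
  9.36247933e-01  9.44278176e-01]
```

View pics/s4.png

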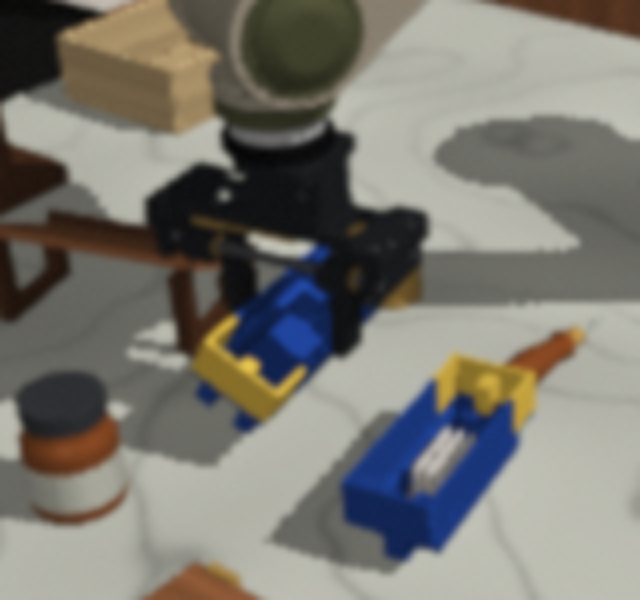

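The bin is held tilted, leaning towards +y, with its yellow end at (250, 365) pointing away from the robot. I'll lower it until its edge touches the bench, then let it tip upright against the retreating −y finger.

Emit:
arm_command:
  series:
    - [1,[0,0,-0.9],0]
    - [1,[0,0,-0.5],0]
    - [1,[0,0,-0.3],0]
    - [1,[0,0,0],0]

```text
t: 11.7
tool_pos: [524.0, -130.6, 42.1]
ee_rot: [0.997, 0.082, -0.0, -0.0]
wrist_force: [1.3, 0.3, -3.0]
grip_width: 0.774
grip_force: 12.0
```

Emit:
arm_command:
  series:
    - [1,[0,0,-0.2],0]
    - [1,[0,0,-0.1],0]
    - [1,[0,0,0],0]

```text
t: 12.0
tool_pos: [524.1, -130.7, 39.5]
ee_rot: [0.997, 0.083, -0.0, -0.0]
wrist_force: [-0.3, -0.2, -1.6]
grip_width: 0.778
grip_force: 12.0
```

Emit:
arm_command:
  series:
    - [1,[0,0,-0.1],0]
    - [1,[0,0,0],0]

```text
t: 12.2
tool_pos: [524.3, -130.7, 38.8]
ee_rot: [0.997, 0.083, 0.0, 0.0]
wrist_force: [-1.3, 0.8, 1.7]
grip_width: 0.779
grip_force: 12.0
```

Emit:
arm_command:
  series:
    - [-0.6,[0,0,0],0]
    - [-0.64,[0,0,0],0]
    - [-0.68,[0,-0.2,0],0]
    - [-0.7,[0,-0.3,0],0]
    - [-0.7,[0,-0.3,0],0]

```text
t: 12.7
tool_pos: [524.2, -139.0, 38.5]
ee_rot: [0.997, 0.083, 0.0, 0.0]
wrist_force: [-0.2, -0.4, -0.6]
grip_width: 0.851
grip_force: 0.2
```

Emit:
arm_command:
  series:
    - [-0.7,[0,-0.3,0],0]
    - [-0.7,[0,-0.3,0],0]
    - [-0.75,[0,-0.3,0],0]
    - [-0.8,[0,-0.3,0],0]
    - [-0.8,[0,0,0],0]

```text
t: 13.2
tool_pos: [524.1, -151.0, 38.5]
ee_rot: [0.997, 0.082, 0.0, -0.0]
wrist_force: [0.1, 0.3, -0.6]
grip_width: 0.9
grip_force: 0.0
```

```bash
python3 - <<'E'
from h import *
o=get_obs(); print(o["tool_pos"],o["wrist_force"],o["ft_torque"],o["grip_width"]*88)
c=capture("scene"); save("s5",cv2.resize(c["frame"][110:260,120:280],None,fx=4,fy=4,interpolation=cv2.INTER_CUBIC))
E
```

```text
[ 524.11216126 -150.99177884   38.47589803] [ 0.05638127  0.32272124 -0.56836306] [0.03822715 0.0298952  0.00278955] 79.24089996776226
```

View pics/s5.png

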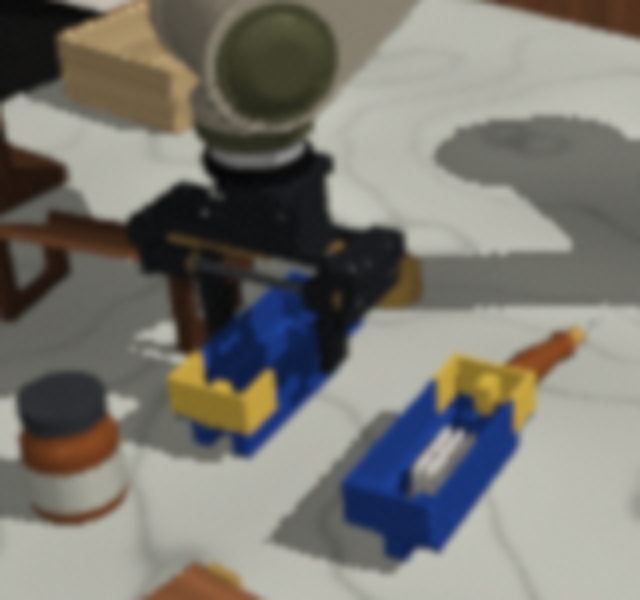

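The empty bin now stands upright on the bench, with its yellow end at (220, 400). I'll regrip it squarely.

Emit:
arm_command:
  series:
    - [-0.8,[0,0,-0.5],0]
    - [-0.8,[0,0,-0.5],0]
    - [-0.5,[0,0,0],0]
    - [-0.4,[0,0,0],0]
    - [1,[0,0,0],0]
  grip_force: 20

```text
t: 13.75
tool_pos: [524.1, -150.7, 28.5]
ee_rot: [0.997, 0.082, -0.0, -0.0]
wrist_force: [0.5, 1.1, -1.8]
grip_width: 0.699
grip_force: 20.0
```

Emit:
arm_command:
  series:
    - [1,[0,0,0],0]
    - [1,[0,0,0],0]
    - [1,[0,0,0],0]

```text
t: 14.05
tool_pos: [524.1, -150.6, 28.5]
ee_rot: [0.997, 0.083, -0.0, -0.0]
wrist_force: [-1.3, -0.0, -1.6]
grip_width: 0.704
grip_force: 20.0
```

Emit:
arm_command:
  series:
    - [1,[0,0,1],0]
    - [1,[0,0,2],0]
    - [1,[0,0,3],0]
    - [1,[0,1,2.5],0]
    - [1,[0,0,0],0]

```text
t: 14.55
tool_pos: [525.5, -140.7, 117.0]
ee_rot: [0.997, 0.083, 0.003, 0.002]
wrist_force: [-0.1, -0.4, -2.0]
grip_width: 0.705
grip_force: 20.0
```

```bash
cat > t.py <<'E'
from m import *
o=get_obs(); print(o["tool_pos"],o["wrist_force"],o["grip_width"]*88)
T=capture("top"); P=cloud(T); save("top%d"%int(o["t"]*100),T["frame"][80:260,200:420])
k=np.abs(P[...,0]-540)<140
m=(mask(T,*B,(200,80,420,260))|mask(T,*Y,(200,80,420,260)))&k
for n,s in (("low",(P[...,1]>-40)&(P[...,1]<70)),("held",(P[...,1]<-50)&(P[...,1]>-260)&(P[...,2]>60))):
    q=m&s; nn,L,st,_=cv2.connectedComponentsWithStats(cv2.morphologyEx(q.astype(np.uint8),cv2.MORPH_CLOSE,np.ones((3,3))))
    q=q&np.isin(L,[i for i in range(1,nn) if st[i,4]>40])
    p=rep(n,P,q)
    d=np.array([np.cos(np.radians(9.5)),np.sin(np.radians(9.5))]); e=np.array([-d[1],d[0]])
    zr=np.percentile(p[:,2],97); r=p[p[:,2]>zr-12]; rep(n+" rim",P,q&(P[...,2]>zr-12))
    g=r[:,:2]-o["tool_pos"][:2]; print("   along/across rel tool",np.percentile(g@d,[.5,99.5]),np.percentile(g@e,[.5,99.5]),"rim z at ends",[np.median(r[abs(g@d-t)<12,2]) for t in np.percentile(g@d,[5,95])])
E
python3 t.py
```

```text
[ 525.5 -140.7  117. ] [-0.1 -0.4 -2. ] 61.99913975138266
low 965 mean [560.9  15.8  35.3] rect [550.7  17.2] [159.2  62.8] 9.4 z pct [ 0.5 31.7 60.2 63.4]
low rim 310 mean [555.6  17.3  57.9] rect [550.7  17.2] [159.2  62.8] 9.4 z pct [51.2 58.4 62.6 64.1]
   along/across rel tool [-28.7 130.2] [120.5 182.7] rim z at ends [np.float64(58.17853115340495), np.float64(55.689685061472346)]m.py:9: RuntimeWarning: Mean of empty slice.
  print(n,len(p),"mean",p.mean(0),"rect",np.array(r[0]),np.array(r[1]),round(r[2],1),"z pct",np.percentile(p[:,2],[2,50,90,98]))
  ret = um.true_divide(
Traceback (most recent call last):
  File "t.py", line 9, in <module>
    p=rep(n,P,q)
  File "m.py", line 9, in rep
    print(n,len(p),"mean",p.mean(0),"rect",np.array(r[0]),np.array(r[1]),round(r[2],1),"z pct",np.percentile(p[:,2],[2,50,90,98]))
                                                                                               ~~~~~~~~~~~~~^^^^^^^^^^^^^^^^^^^^^
IndexError: index -1 is out of bounds for axis 0 with size 0
```

```bash
cat > s.py <<'E'
from m import *
import sys
o=get_obs(); t=o["tool_pos"]; print(t,o["wrist_force"],o["grip_width"]*88)
S=capture("scene"); P=cloud(S)
save("sc%d"%int(o["t"]*100),cv2.resize(S["frame"][110:260,120:280],None,fx=4,fy=4,interpolation=cv2.INTER_CUBIC))
box=(120,100,300,280); m=mask(S,*B,box)|mask(S,*Y,box)
a=np.radians(9.4); d=np.array([np.cos(a),np.sin(a)]); e=np.array([-d[1],d[0]])
def end(n,s,zr):
    q=m&s&(np.abs(P[...,0]-540)<140); nn,L,st,_=cv2.connectedComponentsWithStats(q.astype(np.uint8))
    q=L==1+np.argmax(st[1:,4]); p=P[q]; g=p[:,:2]@d; h=p[:,:2]@e; z=p[:,2]
    f=(z<zr-5)&(z>zr-25)&(g>np.percentile(g,98)-25)
    ef=np.percentile(g[f],[50,90,97]); w=np.percentile(h[f],[1,50,99])
    top=(g>ef[1]-25)
    print(n,len(p),"endface along",ef,"across",w,"zmax",np.percentile(z[top],[90,96,99]),"z pct all",np.percentile(z,[1,99]))
    ff=f&(g>ef[0]-8)&(g<ef[0]+8); A=np.c_[h[ff],np.ones(ff.sum())]; sl=np.linalg.lstsq(A,g[ff],rcond=None)[0]; print("   face yaw err deg",-np.degrees(np.arctan(sl[0])),"mid g",np.median(g[ff]), "n",ff.sum())
end("low",(P[...,1]>-45)&(P[...,1]<75)&(P[...,2]<75),60)
end("held",(P[...,1]<-50)&(P[...,1]>-260)&(P[...,2]>40) if t[1]<-60 else (P[...,2]>75),t[2]+31.5)
print("low centre along/across",np.array([550.6,17.2])@np.c_[d,e],"tool",t[:2]@np.c_[d,e])
E
python3 s.py
```

```text
[ 524.6 -140.7  114.8] [-1.3 -0.5 -2.3] 61.99728780788561
low 1122 endface along [627.  628.8 629.5] across [-99.4 -67.4 -38. ] zmax [56.4 57.6 58.8] z pct all [ 5.2 58.6]
   face yaw err deg 1.0979746871878235 mid g 627.4972477659783 n 150Traceback (most recent call last):
  File "s.py", line 17, in <module>
    end("held",(P[...,1]<-50)&(P[...,1]>-260)&(P[...,2]>40) if t[1]<-60 else (P[...,2]>75),t[2]+31.5)
    ~~~^^^^^^^^^^^^^^^^^^^^^^^^^^^^^^^^^^^^^^^^^^^^^^^^^^^^^^^^^^^^^^^^^^^^^^^^^^^^^^^^^^^^^^^^^^^^^^
  File "s.py", line 12, in end
    ef=np.percentile(g[f],[50,90,97]); w=np.percentile(h[f],[1,50,99])
    return _quantile_unchecked(
        a, q, axis, out, overwrite_input, method, keepdims, weights)
    return _ureduce(a,
                    func=_quantile_ureduce_func,
    ...<5 lines>...
                    overwrite_input=overwrite_input,
                    method=method)
    r = func(a, **kwargs)
    result = _quantile(arr,
                       quantiles=q,
    ...<2 lines>...
                       out=out,
                       weights=wgt)
    slices_having_nans = np.isnan(arr[-1, ...])
                                  ~~~^^^^^^^^^
IndexError: index -1 is out of bounds for axis 0 with size 0
```

```bash
ls -t pics/sc*.png | head -1 | xargs -I{} cp {} pics/now.png
```

```text
(no output)
```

View pics/now.png

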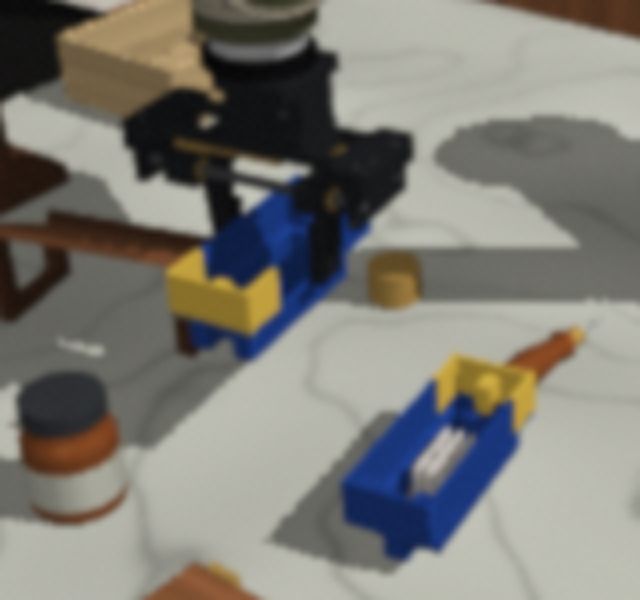

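The picture shows the bin held level, with its yellow end at (225, 295), above and behind the key-top bin at (440, 450). My script kept only one blob, so I'll fix that.

```bash
sed -i 's/q=L==1+np.argmax(st\[1:,4\])/q=np.isin(L,[i for i in range(1,nn) if st[i,4]>25])/' s.py; python3 s.py
```

```text
[ 524.  -140.6  113.4] [ 0.1  0.3 -2.4] 61.67914385362556
low 1125 endface along [626.8 628.8 629.4] across [-99.6 -68.1 -38.1] zmax [56.6 57.7 58.5] z pct all [ 4.3 58.4]
   face yaw err deg 0.9653689688934456 mid g 627.3157191919562 n 152
held 973 endface along [577.7 579.6 580.4] across [-251.9 -215.1 -189. ] zmax [141.6 142.6 143.3] z pct all [ 85.9 179.1]
   face yaw err deg 0.9491204810498276 mid g 578.1177720010769 n 142
low centre along/across [546. -73.] tool [ 494.  -224.3]
```

Emit:
arm_command:
  series:
    - [1,[0.5,2.5,0],0]
    - [1,[0.5,3.5,0],0]
    - [1,[0.5,3.5,0],0]
    - [1,[0.5,3.5,0],0]
    - [0.99,[0.46,2.76,0],0]

```text
t: 15.2
tool_pos: [548.1, 18.6, 111.9]
ee_rot: [0.997, 0.083, -0.001, -0.0]
wrist_force: [0.8, -0.0, -2.2]
grip_width: 0.702
grip_force: 20.0
```

Emit:
arm_command:
  series:
    - [1,[0,0,-1],0]
    - [1,[0,0,-0.5],0]
    - [1,[0,0,0],0]

```text
t: 15.5
tool_pos: [547.9, 16.0, 96.8]
ee_rot: [0.997, 0.082, -0.002, -0.0]
wrist_force: [-0.1, -0.5, -2.3]
grip_width: 0.703
grip_force: 20.0
```

```bash
sed -i 's/^end("low".*/if t[1]<-60: &/' s.py; python3 s.py
```

```text
[547.9  16.   96.8] [-0.1 -0.5 -2.3] 61.827010369140154
held 961 endface along [627.2 628.5 629. ] across [-102.5  -67.9  -39.9] zmax [124.8 126.  126.5] z pct all [ 75.7 178.8]
   face yaw err deg 0.9886365023249749 mid g 627.5746761749107 n 167
low centre along/across [546. -73.] tool [543.1 -73.7]
```

Emit:
arm_command:
  series:
    - [1,[0,0.1,-0.5],0]
    - [1,[0,0,-0.5],0]
    - [1,[0,0,-0.3],0]
    - [1,[0,0,-0.1],0]
    - [1,[0,0,0],0]

```text
t: 16.05
tool_pos: [548.7, 17.9, 84.4]
ee_rot: [0.997, 0.082, -0.0, -0.0]
wrist_force: [0.5, -0.1, -2.1]
grip_width: 0.702
grip_force: 20.0
```

Emit:
arm_command:
  series:
    - [1,[0,0,-0.1],0]
    - [1,[0,0,-0.1],0]
    - [1,[0,0,-0.1],0]
    - [1,[0,0,0],0]

```text
t: 16.45
tool_pos: [548.6, 17.9, 81.4]
ee_rot: [0.997, 0.083, -0.0, -0.0]
wrist_force: [0.1, 0.6, -2.3]
grip_width: 0.7
grip_force: 20.0
```

Emit:
arm_command:
  series:
    - [1,[0,0,-0.1],0]
    - [1,[0,0,-0.05],0]
    - [1,[0,0,0],0]

```text
t: 16.75
tool_pos: [548.8, 17.9, 80.3]
ee_rot: [0.997, 0.082, 0.0, 0.0]
wrist_force: [-1.0, -0.7, 1.3]
grip_width: 0.702
grip_force: 20.0
```

Contact came at TCP z = 80.3, which is ledge height (52 mm). I'll release and lift.

Emit:
arm_command:
  series:
    - [-0.45,[0,0,0],0]
    - [-0.6,[0,0,0],0]
    - [-0.7,[0,0,0],0]
    - [-0.8,[0,0,0],0]
    - [-0.8,[0,0,1],0]

```text
t: 17.25
tool_pos: [548.1, 18.0, 89.3]
ee_rot: [0.997, 0.082, -0.001, -0.0]
wrist_force: [-0.8, 0.4, 0.4]
grip_width: 0.895
grip_force: 0.0
```

Emit:
arm_command:
  series:
    - [-0.8,[0,0,2.5],0]
    - [-0.8,[0,0,4],0]
    - [-0.8,[0,0,4],0]
    - [-0.8,[-2,-4,0],0]
    - [-0.8,[-2,-4,0],0]

```text
t: 17.75
tool_pos: [508.6, -62.5, 196.8]
ee_rot: [0.996, 0.084, 0.001, 0.001]
wrist_force: [0.5, -1.0, 0.3]
grip_width: 0.903
grip_force: 0.0
```

Emit:
arm_command:
  series:
    - [-0.8,[-2,-4,0],0]
    - [-0.8,[-2,-4,0],0]
    - [-0.8,[-2,-4,0],0]
    - [-0.8,[-2,-4,0],0]
    - [-0.8,[0,0,0],0]

```text
t: 18.25
tool_pos: [427.0, -225.8, 195.8]
ee_rot: [0.997, 0.08, 0.0, 0.001]
wrist_force: [0.8, -0.5, 0.7]
grip_width: 0.902
grip_force: 0.0
```

```bash
python3 - <<'E'
from m import *
T=capture("top"); S=capture("scene"); P=cloud(T)
b=(255,105,315,195); q=mask(T,*B,b)|mask(T,*Y,b); rep("stack",P,q); rep("rim",P,q&(P[...,2]>95)); rep("yellow",P,mask(T,*Y,b)&(P[...,2]>95))
k=np.zeros(q.shape,bool);k[120:200,130:235]=1; l=k&(P[...,2]>19)&(P[...,2]<40)&(P[...,0]<640); rep("lever",P,l)
im=np.hstack([cv2.resize(T["frame"][90:210,140:320],(480,320)),cv2.resize(S["frame"][150:310,180:390],(320,320))]); save("end",im)
E
```

```text
stack 1602 mean [552.8  15.8  77.6] rect [552.3  17. ] [161.8  62.6] 9.5 z pct [ 51.8  79.8 110.7 114.5]
rim 414 mean [549.5  16.2 108.6] rect [552.8  17.1] [160.8  62.6] 9.5 z pct [ 98.8 109.5 114.3 116.3]
yellow 136 mean [621.5  27.9 108.9] rect [615.9  27.7] [33.4 62.6] 10.2 z pct [100.1 109.7 114.4 116.6]
lever 474 mean [547.3 315.6  24.3] rect [541.5 319.7] [166.7  40.4] 86.8 z pct [19.5 24.3 27.9 29.5]
```

View pics/end.png

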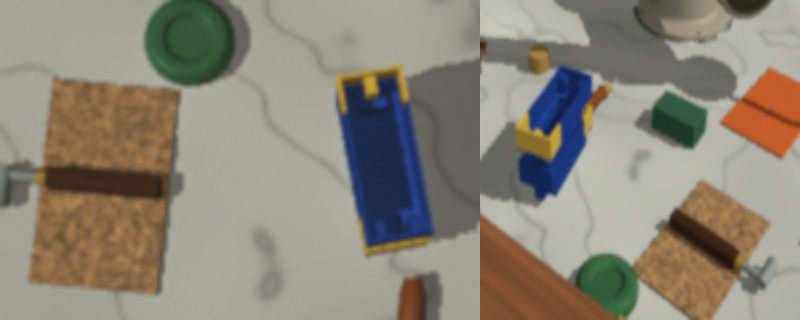

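The stack is level: rim at about 112 mm, centred within 2 mm, yellow ends at opposite ends (370, 85) and (395, 245). The lever lies flat on the mat at (105, 182).

```bash
python3 -c "
from station import finish_job
print(finish_job())"
```

```text
the job is handed in; nothing more can be done
None
```

The job is handed in: my last camera check showed the lever flat on the cork mat and the empty bin, half-turned, level on the key-top bin's ledges within about 2 mm of centre; `finish_job` returned no verdict.

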